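# Clamp the garnish board in its rails

### The arm

A 6-joint arm with a two-finger parallel gripper is mounted at the origin on the work surface. World frame = base frame: x ahead of the robot, y to its left, z up, the work surface at z = 0. Lengths are in mm, angles in rad, forces in N, time in s.
With the tool pointing down it reaches from about 350 to 775 mm from the base axis. Payload 7.3 kg.
Tool frame: the origin (TCP) lies at the centre of the arm's flange, where the gripper is bolted on; the fingertips stand 178 mm ahead of it and the grasp point (between the pads) lies 159 mm ahead of it (bot.hold_point_z is the distance from the TCP to the grasp point, in mm); z points along the fingers, y is the line along which they close (so a half turn about z gives the same grasp; the last joint's range is limited). The gripper opens to 92 mm and grips with 3 to 60 N. Pads are 19 mm wide; open, the fingers measure 130 mm over their backs; the gripper's body (75 mm by 190 mm) begins 47 mm behind the grasp point.
Start: joints at [0.957, 0.342, 1.524, -0, 1.275, -0.146], TCP at [236.715, 468.608, 404.741] pointing down, gripper open.
Joint ranges: [-2.53, 2.53], [-0.77, 2.02], [0.04, 2.7], [-1, 4.14], [0.28, 2.66], [-3.11, 3.11]. Speed limits (rad/s): [2.57, 2.57, 3.14, 3.14, 3.14, 3.14].

### API

Orientations are given as a unit quaternion [x, y, z, w].
In Python, from bench import bot, viewer, job_done gives the robot as it stands.
- The arm moves only by the shell command python3 -m handwheel 'ROWS' [FORCE]. ROWS is a JSON object of lists of equal length, an entry for each row: "dr": the turn, a rotation vector about the world's x, y, z scaled (see below), a list of three; "slide": the shift along the world's x, y, z scaled (see below), a list of three; "gripper": the opening, from 0 (shut) to 1 (fully open). A call has exactly 10 rows; each row is the pose to reach, as a shift and turn from the pose commanded when the call began; what a row does not reach only later rows make up. The controller multiplies each number of a shift by 0.2 m and each number of a turn by 45 degrees. A row lasts 1/10 s, in which the tool goes at most 50 mm and 8.59 degrees, less where a joint would pass 70% of its speed; a pose out of reach is approached as far as the arm can. A call with a number of a shift or a turn outside -1 to 1 is refused whole. A call with a gripper value outside its range is refused whole. The fingers move at their own pace and stop on an object; FORCE is the grip in N (left out, the last holds). Time passes only in rows, so rows that repeat a pose let the fingers close, or fill a call up. It gives the time, the measured TCP pose, the force, the opening and the grip force at its end, in the units of the state.
- bot.state(): the state, without advancing time (a new reading comes with each control period).
- viewer.grab_frame(name): name is "scene" or "top" or "wrist"; returns the picture (420x560x3 uint8, red, green, blue); there is no depth.
- viewer.camera_model(name): a dict with "intrinsics" (3x3 intrinsics, pixels), "R" (3x3) and "t" (3): a world point X has camera coordinates R X + t. Camera axes: x right, y down, z forward; pixel columns grow to the right and rows downward; lengths in mm; the calibration is good to about 2 mm. The wrist camera is an equidistant fisheye: a pixel r from the principal point sees the ray r / f radians off the axis. A picture is of the moment at which its call begins: read the wrist's pose just before it. camera_model takes no time and is no camera call; for the wrist camera it gives the pose at the moment of the call.
- job_done(): hands the job in; it is judged then, once.
The state is a dict: "time_s": time; "joints": joint angles; "joint_vel": joint speeds; "joint_efforts": joint torques, N m; "tool_pos": TCP position; "orientation": TCP orientation; "contact_force": force on the tool from outside, world axes, zero at the start; "ft_torque": the same for the moment, N m; "width": opening from 0.0 (shut) to 1.0 (fully open); "gripper_force": force on a finger pad.
Only numpy, scipy, OpenCV 4.12 (cv2) and the standard library are available. Lean on these libraries where they do the work, as an engineer would, in place of code of your own. Each camera call takes 0.05 s, during which the arm holds its last target. There are 200 camera calls.

### The job

Fix the bamboo garnish board in its rails on the bar trolley: press the outer end of the copper rocker arm so that its rubber-footed end tips up and stays up, then slide the board flat into the rails from their open end until it bears lightly against the sprung stop at the back, and finally press the raised end of the rocker back down so that its foot holds the board. Find the stop by feel and do not ram it, leave the board still bearing on it, and leave the shaker, jug and glasses standing where they are.

Things in the scene. Friction and masses are not known exactly. Their poses are not given: they have to be found in the camera images.
- dock: Fixed rail unit; origin on the trolley top (z = 0), mid track. +y is the way in, the open end faces -y. Steel rails 160 mm long (y -80 to +80), 24 mm high, 85 mm apart inside, 104 mm over all; lips reach in to x = -36 and +36 mm with 18.5 mm of free height below, so nothing goes in from above. No floor: the board slides on the trolley top.
- mouth (a point): Middle of the rails' open end, on the trolley top, dock (0, -80, 0) mm. From here flared guides 18 mm high run out to dock y = -105 mm, where they are about 110 mm apart inside.
- end_block: Fixed dark steel block, 104 x 22 x 30 mm, closing the rails' far end; origin at its foot on the face towards the mouth (dock y = +80 mm), axes as the dock. It carries the stop: a brass stud with a sprung black rubber buffer, 44 mm wide, 12 mm high, centre 9 mm above the top.
- stop_root (a point): Where the stop's stud leaves the end block, dock (0, 80, 9) mm. The stud is screwed in or out at random: the buffer's face stands 10 to 34 mm from here towards the mouth (dock y +70 to +46), given by NO reading. The buffer yields 0.8 N per mm for 10 mm, then is solid; let go, it springs back as far as the board's friction allows.
- rocker: Copper-coloured rocker arm, 164 x 24 x 10 mm, on a post. Origin on the pivot, mid bar, at dock (-68, 20, 42) mm; x runs along the bar from the tail (-x, outside the rails) to the nose (+x, over mid track); pivot along y. A spring strut in the post holds it at either end: nose down 0.25 rad from level (start, blocks the way) or nose up 0.30. It snaps over past 0.04 nose up; about 5 N on a pad starts it.
- foot (a point): Underside of the round rubber foot (7 mm radius, along y) below the nose, rocker (68, 0, -16) mm. 46 mm above the trolley top with the nose up (clear of the board). Down on the board's top (16 mm) the arm lies nose down by about 0.15 rad and the spring presses with about 3 N.
- tail_pad (a point): Top centre of the black rubber press pad (30 x 24 mm) on the rocker's tail, rocker (-69, 0, 7) mm. About 66 mm above the trolley top with the nose down, 28 mm with the nose up.
- nose_pad (a point): Top centre of the black rubber press pad (30 x 24 mm) on the rocker's nose, rocker (65, 0, 7) mm. About 68 mm above the trolley top with the nose up, 39 mm with the foot on the board.
- board: Loose bamboo garnish board, 80 (x) x 150 (y) x 16 mm, 0.2 to 0.45 kg. Origin at the centre of its underside; the +y end is the front and goes in first. A dark wooden grip block stands at the -y end: 44 mm along x, 20 mm along y, centre y = -62 mm, from 16 to 60 mm up; take it across its 20 mm. With the board against the stop the grip is at dock y -91 to -57 mm.
- board_grip (a point): Top centre of the board's grip block, board (0, -62, 60) mm.
- shaker: Copper-coloured steel shaker, bystander, 88 mm across, 200 mm tall, origin under its centre.
- jug: Glass mixing jug, bystander, 96 mm across, 150 mm tall, origin under its centre.
- glass_a: Rocks glass, bystander, 82 mm across, 90 mm tall, origin under its centre.
- glass_b: Second rocks glass, bystander, the same.
Things that resemble listed ones, but are neither listed nor needed, are in the scene too. What is shaped like the board but green or purple is not meant.

How it is judged (in metres and radians):
On the way, in this order (a step that is already met when the one before it is completed fails the run):
1. the rocker's nose is tipped up and stays up (z of nose_pad in the frame of dock above 0.06 m), for 0.3 s.
2. with the nose still up, the board lies in the rails and bears on the sprung stop (x of board in the frame of dock between -0.005 and 0.005 m and angle between the y axis of board and the y axis of dock, either way round below 0.08 rad and y of board in the frame of dock between -0.032 and 0.008 m and z of board in the frame of dock below 0.004 m and angle between board's own z axis and vertical below 0.06 rad and z of nose_pad in the frame of dock above 0.06 m and contact force between board and end_block above 0.6 N), for 0.2 s.
At the end, for the whole second after the job is handed in: The board lies flat in the rails, centred within 5 mm and parallel within 0.08 rad, still bearing on the sprung stop (more than 0.3 N), at rest, with the rocker's foot down on it (more than 1 N, nose pad lower than 45 mm) (x of board in the frame of dock between -0.005 and 0.005 m and angle between the y axis of board and the y axis of dock, either way round below 0.08 rad and y of board in the frame of dock between -0.032 and 0.008 m and z of board in the frame of dock below 0.004 m and angle between board's own z axis and vertical below 0.06 rad and contact force between board and end_block above 0.3 N and contact force between rocker and board above 1 N and z of nose_pad in the frame of dock below 0.045 m and linear speed of board below 0.01 m/s); the robot touches nothing.
It fails at once if the stop is rammed (more than 20 N between board and stop) (contact force between board and end_block above 20 N).
It fails at once if shaker pushed more than 25 mm or tipped (distance of shaker from where it was at the start of the episode above 0.025 m or angle between shaker's own z axis and vertical above 0.3 rad).
It fails at once if jug pushed more than 25 mm or tipped (distance of jug from where it was at the start of the episode above 0.025 m or angle between jug's own z axis and vertical above 0.3 rad).
It fails at once if glass_a pushed more than 25 mm or tipped (distance of glass_a from where it was at the start of the episode above 0.025 m or angle between glass_a's own z axis and vertical above 0.3 rad).
It fails at once if glass_b pushed more than 25 mm or tipped (distance of glass_b from where it was at the start of the episode above 0.025 m or angle between glass_b's own z axis and vertical above 0.3 rad).
It also fails if it takes over 72 s, if anything falls off the work surface, if the arm or the gripper's body presses on something with over 40 N, if the wrist force passes 120 N, or if a joint passes its speed limit or range.

## Working session

There is one attempt and no reset: what is moved stays moved. The work goes in short steps, Python scripts to look and compute and a shell command to move; the robot and the scene stay as the last step left them, time stands still between calls to the robot, and variables do not carry over. Pictures are saved under pics/ and viewed, at most 10 in all, crops included, and the job is handed in when it is done.

```bash
mkdir -p pics; python3 - <<'E'
from bench import bot, viewer
import cv2, numpy as np
print(bot.state())
for n in ("scene","top"):
    f=viewer.grab_frame(n); cv2.imwrite(f"pics/{n}0.png",cv2.cvtColor(f,cv2.COLOR_RGB2BGR)); print(n,viewer.camera_model(n))
E
```

```text
{'time_s': 0.0, 'joints': array([ 9.57036625e-01,  3.42709131e-01,  1.52498522e+00, -2.52650012e-05,
        1.27540200e+00, -1.46008096e-01]), 'joint_vel': array([-4.51650043e-04, -2.16609506e-03,  3.75140130e-05, -1.36760099e-04,
       -2.56346884e-03,  5.37677994e-04]), 'joint_efforts': array([ 2.64350012e-03, -4.31240666e+01, -2.44222730e+01,  7.18633225e-02,
        5.56501374e-02, -1.46854982e-04]), 'tool_pos': array([236.62391029, 468.50637439, 404.06291274]), 'orientation': array([ 2.31745889e-01,  9.72776068e-01, -7.02730270e-04, -2.67574704e-04]), 'contact_force': array([ 0.51060644, -0.86939848,  0.0625271 ]), 'ft_torque': array([ 0.0022505 ,  0.01902731, -0.02970552]), 'gripper_force': 0.0, 'width': 1.0056973958030002}
scene {'intrinsics': array([[389.60002485,   0.        , 277.81635528],
       [  0.        , 389.60002485, 207.19939309],
       [  0.        ,   0.        ,   1.        ]]), 'R': array([[ 0.61091006,  0.79166127, -0.00783169],
       [ 0.66141304, -0.5157867 , -0.54451527],
       [-0.43511113,  0.32746988, -0.83871437]]), 't': array([-339.43999134, -310.144053  , 1505.76760108])}
top {'intrinsics': array([[408.59963788,   0.        , 282.35188523],
       [  0.        , 408.59963788, 211.62513535],
       [  0.        ,   0.        ,   1.        ]]), 'R': array([[-0.00780933, -0.99984669,  0.01567176],
       [-0.99031611,  0.00556058, -0.13871945],
       [ 0.13861104, -0.0166033 , -0.99020771]]), 't': array([ -11.84106862,  581.84936299, 1196.29427105])}
```

View pics/top0.png

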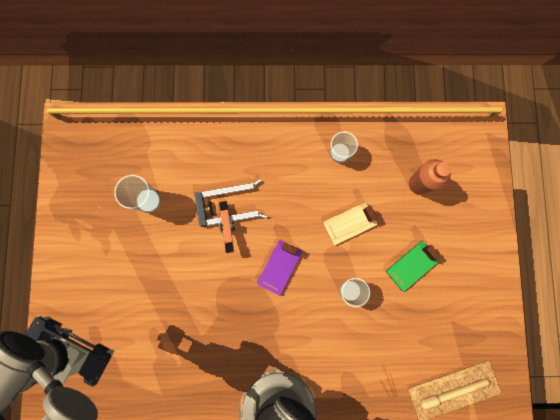

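View pics/scene0.png

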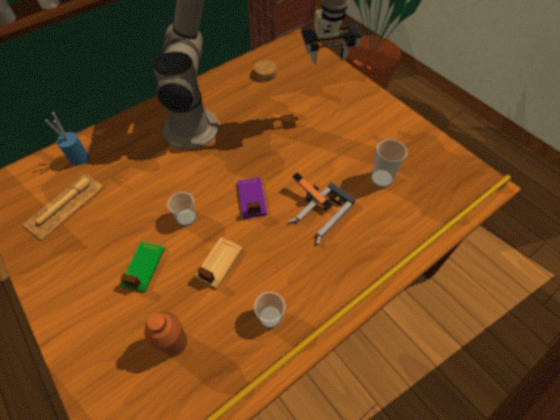

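Top view: the dock is at about (230,205), with its end block on the left at (201,210) and the mouth on the right at (262,200). The rocker runs from (226,205) to the tail at (229,247). The bamboo board is at (350,224) with its grip at (370,214). The glasses are at (344,147) and (355,292). I'll zoom in for accurate pixels.

```bash
python3 - <<'E'
import cv2, numpy as np
a=cv2.imread("pics/top0.png")
d=cv2.resize(a[165:265,185:285],None,fx=6,fy=6,interpolation=cv2.INTER_CUBIC)[:600]
b=cv2.resize(a[190:260,310:390],None,fx=6,fy=6,interpolation=cv2.INTER_CUBIC)
s=np.zeros((600,800,3),np.uint8)
d=cv2.resize(a[170:260,185:275],None,fx=4.4,fy=4.4,interpolation=cv2.INTER_CUBIC)
b=cv2.resize(a[190:260,310:390],None,fx=4.9,fy=4.9,interpolation=cv2.INTER_CUBIC)
s[:d.shape[0],:d.shape[1]]=d; s[:b.shape[0],400:400+b.shape[1]]=b
print(d.shape,b.shape)
cv2.imwrite("pics/crop0.png",s[:400])
E
```

```text
(396, 396, 3) (343, 392, 3)
```

View pics/crop0.png

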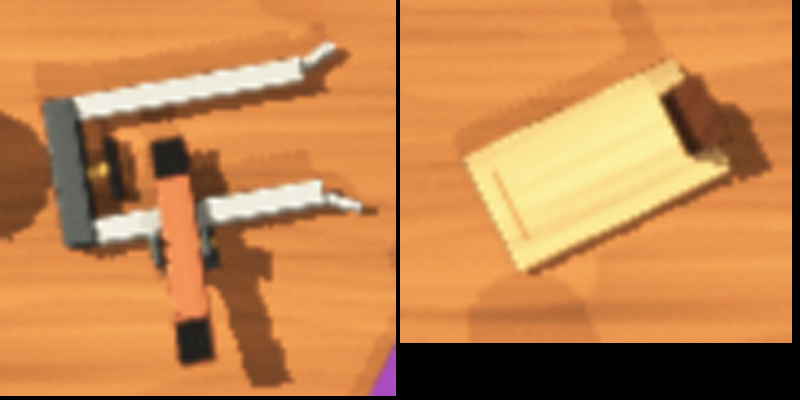

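The crop gives usable corners for the end block, rail tops, pads and board. I'll fit both poses to them.

```bash
cat > h.py <<'E'
import numpy as np
from bench import bot, viewer
from scipy.optimize import least_squares
from scipy.spatial.transform import Rotation as Rn
def proj(c,X):
    C=np.asarray(X)@c["R"].T+c["t"]; K=c["intrinsics"]
    return np.c_[K[0,0]*C[:,0]/C[:,2]+K[0,2],K[1,1]*C[:,1]/C[:,2]+K[1,2]]
def place(p,L):
    c,s=np.cos(p[2]),np.sin(p[2]); L=np.asarray(L,float)
    return np.c_[p[0]+c*L[:,0]-s*L[:,1],p[1]+s*L[:,0]+c*L[:,1],L[:,2]]
def fit(c,L,px,p0):
    r=least_squares(lambda p:(proj(c,place(p,L))-px).ravel(),p0,x_scale=[10,10,.1],loss='soft_l1')
    return r.x,(proj(c,place(r.x,L))-px)
E
python3 - <<'E'
from h import *
np.set_printoptions(precision=2,suppress=True)
c=viewer.camera_model("top")
print("cam",-c["R"].T@c["t"])
L=[(52,102,30),(-52,102,30),(52,80,30),(-52,80,30),(52,-80,24),(36,-80,24),(-36,-80,24),(-52,-80,24),(-68-65.1,20,65.8),(-68+64.7,20,32.7)]
px=np.array([(44,101),(66,246),(74,98),(97,243),(300,58),(303,80),(321,181),(325,203),(195,340),(170,157)])/4.4+[185,170]
p,r=fit(c,L,px,[450,130,0]); print(p,r)
B=[(40,75,16),(-40,75,16),(-40,-75,16),(40,-75,16)]
pb=(np.array([(466,157),(523,267),(728,170),(677,60)])-[400,0])/4.9+[310,190]
q,r=fit(c,B,pb,[450,-150,0]); print(q,r)
print(place(p,[(-133,20,66),(-68-65,20,28),(0,-80,0),(0,-105,0),(-3,20,68)]),place(q,[(0,-62,60)]))
E
```

```text
cam [ 410.3     4.79 1265.48]
[608.35 143.19   0.17] [[-0.45  0.09]
 [-0.32  0.4 ]
 [-0.14 -0.46]
 [-0.16 -0.19]
 [ 0.11  0.08]
 [ 0.31  0.08]
 [ 0.18 -0.16]
 [ 0.16 -0.07]
 [ 0.11  0.03]
 [ 0.17  0.15]]
[ 547.68 -226.6     0.43] [[-0.29 -0.25]
 [-0.56  0.87]
 [ 1.2   0.11]
 [ 0.01 -0.66]]
[[473.89 140.23  66.  ]
 [473.89 140.23  28.  ]
 [621.99  64.36   0.  ]
 [626.25  39.72   0.  ]
 [601.99 162.38  68.  ]] [[ 573.47 -282.99   60.  ]]
```

```bash
python3 -m handwheel '{"slide":[[0.05,-0.05,0],[0.15,-0.15,-0.02],[0.25,-0.27,-0.05],[0.37,-0.4,-0.1],[0.5,-0.54,-0.15],[0.63,-0.68,-0.2],[0.76,-0.82,-0.25],[0.88,-0.93,-0.28],[0.95,-1,-0.3],[0.95,-1,-0.3]],"dr":[[0,0,0.05],[0,0,0.14],[0,0,0.24],[0,0,0.35],[0,0,0.46],[0,0,0.57],[0,0,0.67],[0,0,0.76],[0,0,0.811],[0,0,0.811]],"gripper":[0,0,0,0,0,0,0,0,0,0]}' 40
```

```text
time_s: 1.1
tool_pos: [428.1, 266.9, 343.8]
orientation: [-0.083, 0.997, -0.0, -0.001]
contact_force: [1.4, 0.1, 0.6]
width: 0.175
gripper_force: 0.0
```

```bash
python3 -m handwheel '{"slide":[[0.03,-0.06,0],[0.08,-0.2,-0.05],[0.13,-0.35,-0.1],[0.18,-0.5,-0.2],[0.22,-0.6,-0.3],[0.237,-0.64,-0.37],[0.237,-0.64,-0.4],[0.237,-0.64,-0.4],[0.237,-0.64,-0.4],[0.237,-0.64,-0.4]],"dr":[[0,0,0],[0,0,0],[0,0,0],[0,0,0],[0,0,0],[0,0,0],[0,0,0],[0,0,0],[0,0,0],[0,0,0]],"gripper":[0,0,0,0,0,0,0,0,0,0]}' 40
python3 - <<'E'
from h import *
import cv2
print(bot.state()["tool_pos"],bot.state()["contact_force"])
c=viewer.camera_model("wrist"); print(c)
f=viewer.grab_frame("wrist"); cv2.imwrite("pics/w1.png",cv2.cvtColor(f,cv2.COLOR_RGB2BGR))
E
```

```text
time_s: 2.1
tool_pos: [474.1, 141.4, 265.6]
orientation: [-0.085, 0.996, 0.0, 0.001]
contact_force: [-0.4, 0.1, 0.1]
width: 0.006
gripper_force: 0.0
[474.05092036 141.38729831 265.59237754] [-0.37261932  0.13498376  0.13223899]
{'intrinsics': array([[325.1922621 ,   0.        , 274.71855558],
       [  0.        , 325.1922621 , 206.98236316],
       [  0.        ,   0.        ,   1.        ]]), 'R': array([[-1.70049371e-01,  9.85435305e-01,  6.86929400e-04],
       [ 9.44245983e-01,  1.62742121e-01,  2.86207138e-01],
       [ 2.81926826e-01,  4.93179741e-02, -9.58167523e-01]]), 't': array([ -57.89345699, -467.85128898,  116.90292217])}
```

View pics/w1.png

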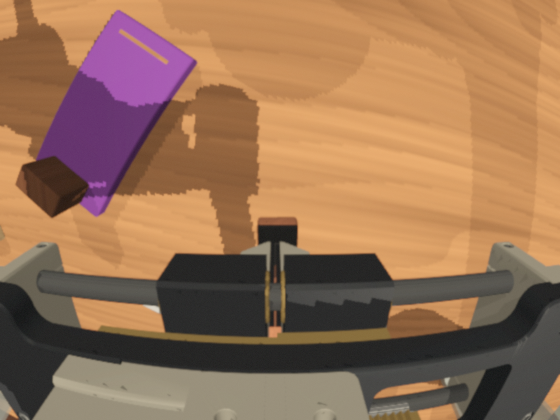

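The fingers line up with the black tail pad, whose end shows at (278,230). Pressing down.

```bash
python3 -m handwheel '{"slide":[[0,0,-0.05],[0,0,-0.09],[0,0,-0.115],[0,0,-0.14],[0,0,-0.165],[0,0,-0.19],[0,0,-0.215],[0,0,-0.24],[0,0,-0.26],[0,0,-0.26]],"dr":[[0,0,0],[0,0,0],[0,0,0],[0,0,0],[0,0,0],[0,0,0],[0,0,0],[0,0,0],[0,0,0],[0,0,0]],"gripper":[0,0,0,0,0,0,0,0,0,0]}' 40
```

```text
time_s: 3.15
tool_pos: [474.0, 140.6, 212.1]
orientation: [-0.084, 0.996, 0.0, -0.0]
contact_force: [0.7, 0.1, -0.6]
width: 0.004
gripper_force: 0.0
```

```bash
python3 -m handwheel '{"slide":[[0,0,0.05],[0,0,0.15],[0,-0.08,0.3],[0.05,-0.2,0.45],[0.1,-0.35,0.6],[0.17,-0.5,0.65],[0.24,-0.65,0.65],[0.3,-0.8,0.65],[0.35,-0.95,0.65],[0.35,-1,0.65]],"dr":[[0,0,0],[0,0,0],[0,0,0.02],[0,0,0.06],[0,0,0.1],[0,0,0.15],[0,0,0.2],[0,0,0.25],[0,0,0.3],[0,0,0.33]],"gripper":[0,0,0,0.2,0.5,1,1,1,1,1]}' 40
python3 - <<'E'
from h import *
import cv2
f=viewer.grab_frame("top"); a=cv2.cvtColor(f,cv2.COLOR_RGB2BGR); cv2.imwrite("pics/top1.png",a)
cv2.imwrite("pics/top1c.png",cv2.resize(a[150:310,170:410],None,fx=3,fy=3,interpolation=cv2.INTER_CUBIC))
E
```

```text
time_s: 4.15
tool_pos: [544.9, -62.0, 343.9]
orientation: [-0.212, 0.977, -0.001, 0.001]
contact_force: [0.7, -0.0, -1.1]
width: 0.566
gripper_force: 0.0
```

View pics/top1c.png

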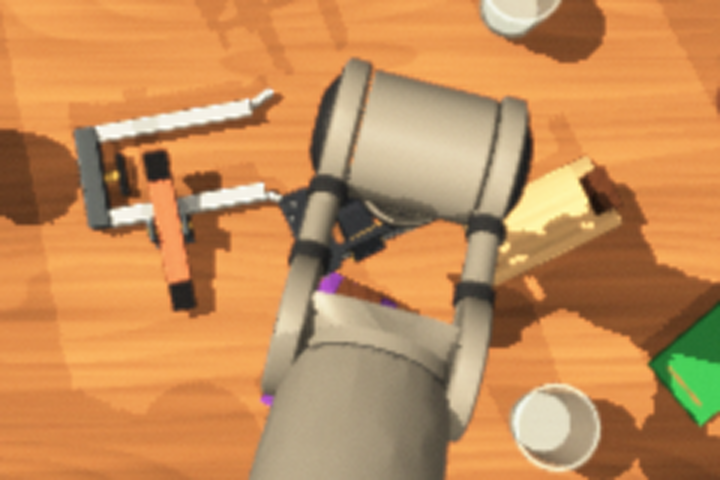

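```bash
python3 -m handwheel '{"slide":[[0.01,-0.1,0],[0.03,-0.22,0],[0.05,-0.36,0],[0.07,-0.5,0],[0.09,-0.64,0],[0.11,-0.78,0],[0.13,-0.9,0],[0.14,-0.96,0],[0.14,-0.96,0],[0.14,-0.96,0]],"dr":[[0,0,0],[0,0,0],[0,0,0],[0,0,0],[0,0,0],[0,0,0],[0,0,0],[0,0,0],[0,0,0],[0,0,0]],"gripper":[1,1,1,1,1,1,1,1,1,1]}' 40
python3 - <<'E'
from h import *
import cv2
c=viewer.camera_model("top")
p=[608.35,143.19,.17]
for a in (-.25,.3):
    s,co=np.sin(a),np.cos(a)
    print(a,proj(c,place(p,[(-68-69*co-7*s,20,42-69*s+7*co),(-68+65*co-7*s,20,42+65*s+7*co)])))
print("seen",np.array([(183,296),(156.5,165)])/3+[170,150])
print(bot.state()["tool_pos"],bot.state()["orientation"])
w=viewer.camera_model("wrist"); np.savez("w2.npz",**w)
f=viewer.grab_frame("wrist"); cv2.imwrite("pics/w2.png",cv2.cvtColor(f,cv2.COLOR_RGB2BGR))
E
```

```text
time_s: 5.2
tool_pos: [572.0, -250.4, 342.9]
orientation: [-0.213, 0.977, 0.0, -0.0]
contact_force: [-0.2, -0.1, -0.3]
width: 1.0
gripper_force: 0.0
-0.25 [[229.37357339 247.31205412]
 [223.80169728 205.82026655]]
0.3 [[230.93003142 248.90090602]
 [222.55005651 205.54318582]]
seen [[231.         248.66666667]
 [222.16666667 205.        ]]
[ 572.04128572 -250.39240419  342.92230166] [-2.12606817e-01  9.77137749e-01  4.00102631e-04 -2.09889964e-05]
```

View pics/w2.png

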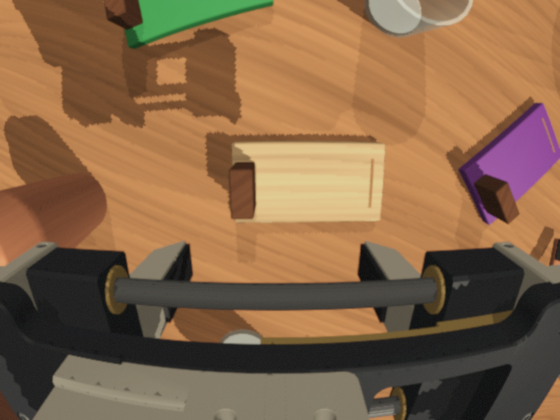

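The wrist view shows the board with its front-right corners at (384,146) and (381,220), a rear corner at (233,143) and the grip at the left. The rocker is confirmed nose up: the pads match the +0.30 prediction. I'll refine the board pose with the fisheye model.

```bash
cat >> h.py <<'E'
def projf(c,X):
    C=np.asarray(X)@c["R"].T+c["t"]; K=c["intrinsics"]
    r=np.hypot(C[:,0],C[:,1]); th=np.arctan2(r,C[:,2])
    return np.c_[K[0,0]*th*C[:,0]/r+K[0,2],K[1,1]*th*C[:,1]/r+K[1,2]]
E
python3 - <<'E'
from h import *
np.set_printoptions(precision=2,suppress=True)
c=dict(np.load("w2.npz")); L=[(-40,-75,16),(-40,75,16),(40,75,16),(40,-75,16)]
px=np.array([(233,143),(384.5,146),(381,219),(237,220)])
r=least_squares(lambda p:(projf(c,place(p,L))-px).ravel(),[548,-226,.43],x_scale=[10,10,.1],loss='soft_l1')
p=r.x; print(p,r.fun.reshape(-1,2)); print(place(p,[(0,-62,60)]))
print(projf(c,place(p,[(22*i,-62+10*j,60) for i in(-1,1) for j in (-1,1)]+[(-22,-52,16),(22,-52,16)])))
E
```

```text
[ 548.62 -222.93    0.44] [[-0.42 -0.66]
 [ 2.38 -2.7 ]
 [ 0.44  1.66]
 [-1.34  2.31]]
[[ 574.87 -279.1    60.  ]]
[[230.17 168.79]
 [254.31 168.4 ]
 [232.4  219.39]
 [255.57 219.26]
 [257.1  160.6 ]
 [258.04 204.92]]
```

```bash
python3 - <<'E'
from h import *
import cv2
np.set_printoptions(precision=0,suppress=True)
c=viewer.camera_model("top")
def inv(px,z):
    K=c["intrinsics"]; d=c["R"].T@np.linalg.solve(K,[*px,1]); o=-c["R"].T@c["t"]; return o+d*(z-o[2])/d[2]
print("top by cap z200",inv((441,171),200)," base guess z0",inv((423,183),0))
print("glass_a base",inv((343,153),0),"jug",inv((146,201),0),"glass_b",inv((351,292),0))
a=cv2.imread("pics/top0.png"); h=cv2.cvtColor(a,cv2.COLOR_BGR2HSV)
E
```

```text
top by cap z200 [ 667. -440.  200.]  base guess z0 [ 677. -464.    0.]
glass_a base [ 776. -212.    0.] jug [623. 409.   0.] glass_b [ 339. -224.    0.]
```

```bash
python3 -m handwheel '{"slide":[[0.01,-0.07,0],[0.01,-0.145,-0.05],[0.01,-0.145,-0.15],[0.01,-0.145,-0.27],[0.01,-0.145,-0.4],[0.01,-0.145,-0.52],[0.01,-0.145,-0.62],[0.01,-0.145,-0.68],[0.01,-0.145,-0.71],[0.01,-0.145,-0.71]],"dr":[[0,0,0],[0,0,0.008],[0,0,0.008],[0,0,0.008],[0,0,0.008],[0,0,0.008],[0,0,0.008],[0,0,0.008],[0,0,0.008],[0,0,0.008]],"gripper":[1,1,1,1,1,1,1,1,1,1]}' 40
```

```text
time_s: 6.25
tool_pos: [574.0, -280.7, 200.0]
orientation: [-0.216, 0.976, 0.0, -0.0]
contact_force: [-0.5, 0.4, 0.4]
width: 1.002
gripper_force: 0.0
```

```bash
python3 -m handwheel '{"slide":[[0,0,0],[0,0,0],[0,0,0],[0,0,0],[0,0,0],[0,0,0],[0,0,0],[0,0,0],[0,0,0],[0,0,0]],"dr":[[0,0,0],[0,0,0],[0,0,0],[0,0,0],[0,0,0],[0,0,0],[0,0,0],[0,0,0],[0,0,0],[0,0,0]],"gripper":[0.6,0.4,0.3,0.2,0.1,0,0,0,0,0]}' 40
```

```text
time_s: 7.25
tool_pos: [574.1, -280.4, 200.7]
orientation: [-0.216, 0.976, 0.0, -0.0]
contact_force: [0.3, -0.7, 0.5]
width: 0.216
gripper_force: 40.0
```

```bash
python3 -m handwheel '{"slide":[[0,0,0.03],[0.02,0.06,0.03],[0.07,0.16,0.03],[0.12,0.28,0.03],[0.18,0.42,0.03],[0.24,0.56,0.03],[0.3,0.69,0.03],[0.35,0.8,0.03],[0.385,0.87,0.03],[0.385,0.87,0.03]],"dr":[[0,0,0],[0,0,-0.02],[0,0,-0.06],[0,0,-0.11],[0,0,-0.17],[0,0,-0.23],[0,0,-0.28],[0,0,-0.32],[0,0,-0.336],[0,0,-0.336]],"gripper":[0,0,0,0,0,0,0,0,0,0]}' 40
python3 - <<'E'
from h import *
import cv2
print(bot.state()["tool_pos"],bot.state()["orientation"])
w=viewer.camera_model("wrist"); np.savez("w3.npz",**w)
f=viewer.grab_frame("wrist"); a=cv2.cvtColor(f,cv2.COLOR_RGB2BGR); cv2.imwrite("pics/w3.png",a)
cv2.imwrite("pics/w3c.png",cv2.resize(a[60:290,190:560],None,fx=2.15,fy=2.15,interpolation=cv2.INTER_CUBIC))
E
```

```text
time_s: 8.25
tool_pos: [651.6, -104.1, 206.4]
orientation: [-0.087, 0.996, 0.0, -0.0]
contact_force: [0.5, 0.2, -3.5]
width: 0.218
gripper_force: 40.0
[ 651.59708628 -104.1039302   206.43819944] [-8.65915366e-02  9.96243800e-01  3.80183626e-04 -2.27546569e-04]
```

View pics/w3c.png

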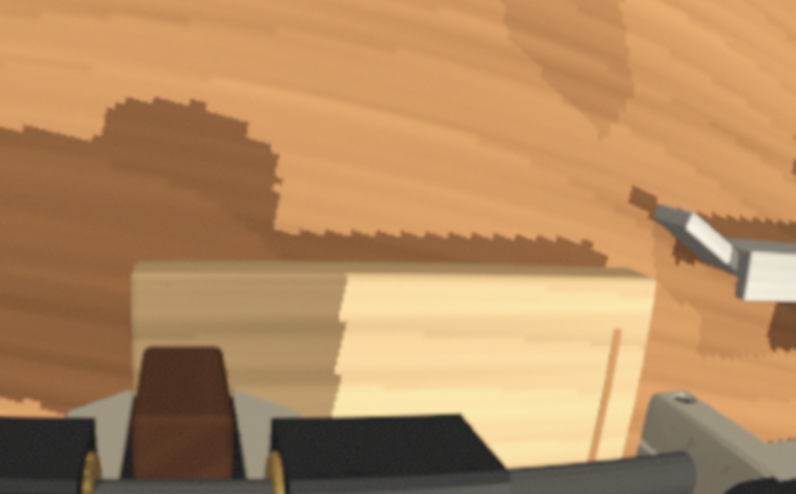

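The wrist view of the held board shows its -x edge from (251,187) to (495,191), the grip's top edge at (257–293,222), and the -x rail end near (536,174–199). I'll fit the board relative to the dock.

```bash
python3 - <<'E'
from h import *
np.set_printoptions(precision=2,suppress=True)
c=dict(np.load("w3.npz")); d=5.5
L=[(-40,-75,16+d),(-40,75,16+d),(-22,-52,60+d),(-22,-72,60+d)]
px=np.array([(251.8,187),(494.7,190.5),(293.3,221.9),(257.4,221.4)])
r=least_squares(lambda p:(projf(c,place(p,L))-px).ravel(),[624,-45,.17],x_scale=[10,10,.1],loss='soft_l1')
p=r.x; D=np.array([608.35,143.19,.1703])
def todock(q):
    e=q[:2]-D[:2]; k,s=np.cos(D[2]),np.sin(D[2]); return k*e[0]+s*e[1],-s*e[0]+k*e[1]
print("board",p,todock(p),"res",r.fun.reshape(-1,2)); g=place(p,[(0,-62,60)])[0]; print("grip",g,todock(g))
t=np.array([651.6,-104.1]); print("tool in dock",todock(t))
print("rail pred",projf(c,place(D,[(-52,-80,24),(-36,-80,24),(-36,-80,18.5)]))," seen ~ (534,176),(536.5,199.5)")
R=Rn.from_quat(bot.state()["orientation"]).as_matrix(); print("closing yaw-90",np.degrees(np.arctan2(R[1,1],R[0,1]))-90, np.degrees(D[2]))
E
```

```text
board [636.13 -47.95   0.08] (np.float64(-5.020053795975681), np.float64(-193.082003949132)) res [[ -0.44 -27.32]
 [  1.05  -0.03]
 [  4.57   4.12]
 [ -9.71  -0.01]]
grip [ 640.83 -109.77   60.  ] (np.float64(-10.86230392860908), np.float64(-254.80613305102978))
tool in dock (np.float64(0.7141253155841696), np.float64(-251.04261914072205))
rail pred [[537.6  171.71]
 [533.9  195.32]
 [528.82 193.24]]  seen ~ (534,176),(536.5,199.5)
closing yaw-90 9.913411954265186 9.75747125107792
```

```bash
python3 - <<'E'
from h import *
np.set_printoptions(precision=2,suppress=True)
c=dict(np.load("w3.npz"))
L=np.array([(-40,-75,16),(-40,75,16),(-22,-52,60),(-22,-72,60)],float)
px=np.array([(251.8,187),(494.7,190.5),(293.3,221.9),(257.4,221.4)])
yaw=np.radians(9.91); T=np.array([651.6,-104.1])
def X(q): # lateral, along, lift of grip centre, pitch
    P=L-[0,-62,38]; P=P@Rn.from_euler('x',q[3]).as_matrix().T
    P=P+[q[0],q[1],38+q[2]]; return place([T[0],T[1],yaw],P)
print("nominal",projf(c,X([0,0,5.5,0])))
r=least_squares(lambda q:(projf(c,X(q))-px).ravel(),[0,0,5.5,0],x_scale=[3,3,3,.05]); print(r.x,r.fun.reshape(-1,2))
E
```

```text
nominal [[251.32 183.71]
 [496.76 187.56]
 [301.23 250.14]
 [252.31 250.15]]
[  1.86   1.17 -25.74   0.15] [[ 10.66 -11.78]
 [ -4.15  -3.77]
 [ -1.38   7.04]
 [ -4.88   5.44]]
```

The board edges match the nominal pose; I had misread the grip edge, whose top is actually near (253–299,253). Relative to the rail it is centred to about 1 mm. I'll lower it and start the insertion.

```bash
python3 -m handwheel '{"slide":[[0,0,-0.015],[0,0,-0.029],[-0.004,0.025,-0.029],[-0.01,0.06,-0.029],[-0.017,0.1,-0.029],[-0.025,0.145,-0.029],[-0.034,0.195,-0.029],[-0.043,0.245,-0.029],[-0.051,0.295,-0.029],[-0.051,0.295,-0.029]],"dr":[[0,0,0],[0,0,0],[0,0,0],[0,0,0],[0,0,0],[0,0,0],[0,0,0],[0,0,0],[0,0,0],[0,0,0]],"gripper":[0,0,0,0,0,0,0,0,0,0]}' 40
```

```text
time_s: 9.3
tool_pos: [640.6, -45.5, 200.9]
orientation: [-0.086, 0.996, 0.0, -0.0]
contact_force: [-0.1, -0.4, -4.1]
width: 0.213
gripper_force: 40.0
```

```bash
python3 -m handwheel '{"slide":[[-0.004,0.025,-0.003],[-0.012,0.07,-0.003],[-0.021,0.12,-0.003],[-0.03,0.175,-0.003],[-0.039,0.23,-0.003],[-0.048,0.285,-0.003],[-0.057,0.335,-0.003],[-0.065,0.38,-0.003],[-0.072,0.42,-0.003],[-0.072,0.42,-0.003]],"dr":[[0,0,0],[0,0,0],[0,0,0],[0,0,0],[0,0,0],[0,0,0],[0,0,0],[0,0,0],[0,0,0],[0,0,0]],"gripper":[0,0,0,0,0,0,0,0,0,0]}' 40
```

```text
time_s: 10.3
tool_pos: [626.4, 38.2, 200.7]
orientation: [-0.086, 0.996, 0.001, 0.0]
contact_force: [-0.0, 4.2, 5.2]
width: 0.216
gripper_force: 40.0
```

```bash
python3 -m handwheel '{"slide":[[0,0,0.001],[-0.001,0.006,0.001],[-0.002,0.012,0.001],[-0.003,0.018,0.001],[-0.004,0.024,0.001],[-0.005,0.03,0.001],[-0.006,0.036,0.001],[-0.007,0.042,0.001],[-0.007,0.042,0.001],[-0.007,0.042,0.001]],"dr":[[0,0,0],[0,0,0],[0,0,0],[0,0,0],[0,0,0],[0,0,0],[0,0,0],[0,0,0],[0,0,0],[0,0,0]],"gripper":[0,0,0,0,0,0,0,0,0,0]}' 40
```

```text
time_s: 11.3
tool_pos: [625.2, 45.0, 200.7]
orientation: [-0.085, 0.996, -0.0, 0.0]
contact_force: [1.1, -3.6, 5.2]
width: 0.217
gripper_force: 40.0
```

```bash
python3 -m handwheel '{"slide":[[0,0,0.002],[-0.001,0.005,0.003],[-0.002,0.01,0.003],[-0.003,0.015,0.003],[-0.003,0.02,0.003],[-0.004,0.025,0.003],[-0.005,0.03,0.003],[-0.005,0.03,0.003],[-0.005,0.03,0.003],[-0.005,0.03,0.003]],"dr":[[0,0,0],[0,0,0],[0,0,0],[0,0,0],[0,0,0],[0,0,0],[0,0,0],[0,0,0],[0,0,0],[0,0,0]],"gripper":[0,0,0,0,0,0,0,0,0,0]}' 40
```

```text
time_s: 12.3
tool_pos: [623.9, 51.3, 200.8]
orientation: [-0.085, 0.996, 0.0, -0.001]
contact_force: [-0.1, -0.1, -3.5]
width: 0.212
gripper_force: 40.0
```

```bash
python3 -m handwheel '{"slide":[[0,0,0],[-0.001,0.005,0],[-0.002,0.01,0],[-0.003,0.015,0],[-0.003,0.02,0],[-0.003,0.02,0],[-0.003,0.02,0],[-0.003,0.02,0],[-0.003,0.02,0],[-0.003,0.02,0]],"dr":[[0,0,0],[0,0,0],[0,0,0],[0,0,0],[0,0,0],[0,0,0],[0,0,0],[0,0,0],[0,0,0],[0,0,0]],"gripper":[0,0,0,0,0,0,0,0,0,0]}' 40
```

```text
time_s: 13.3
tool_pos: [623.5, 55.0, 201.2]
orientation: [-0.085, 0.996, 0.0, 0.0]
contact_force: [1.1, -0.4, -4.3]
width: 0.216
gripper_force: 40.0
```

```bash
python3 -m handwheel '{"slide":[[0,0,0],[-0.001,0.005,0],[-0.002,0.01,0],[-0.003,0.015,0],[-0.003,0.02,0],[-0.003,0.02,0],[-0.003,0.02,0],[-0.003,0.02,0],[-0.003,0.02,0],[-0.003,0.02,0]],"dr":[[0,0,0],[0,0,0],[0,0,0],[0,0,0],[0,0,0],[0,0,0],[0,0,0],[0,0,0],[0,0,0],[0,0,0]],"gripper":[0,0,0,0,0,0,0,0,0,0]}' 40
```

```text
time_s: 14.3
tool_pos: [622.9, 59.0, 201.2]
orientation: [-0.085, 0.996, 0.0, 0.0]
contact_force: [-0.4, 0.3, -3.5]
width: 0.215
gripper_force: 40.0
```

```bash
python3 - <<'E'
from h import *
import cv2,time
f=viewer.grab_frame("top"); a=cv2.cvtColor(f,cv2.COLOR_RGB2BGR)
print(bot.state()["contact_force"],bot.state()["tool_pos"])
cv2.imwrite("pics/top2c.png",cv2.resize(a[165:265,185:285],None,fx=6,fy=6,interpolation=cv2.INTER_CUBIC))
E
```

```text
[-0.52128082  0.06266552 -3.4529428 ] [622.91292316  58.99887201 201.14507337]
```

View pics/top2c.png

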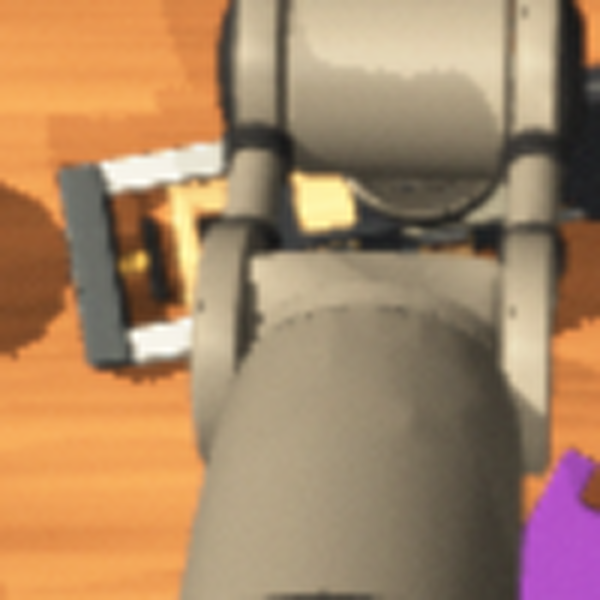

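The top view shows the board front at about column 172 and the buffer just left of it at 160. Contact is a few mm away.

```bash
python3 -m handwheel '{"slide":[[0,0,0],[-0.001,0.004,0],[-0.001,0.008,0],[-0.002,0.012,0],[-0.003,0.016,0],[-0.003,0.02,0],[-0.003,0.02,0],[-0.003,0.02,0],[-0.003,0.02,0],[-0.003,0.02,0]],"dr":[[0,0,0],[0,0,0],[0,0,0],[0,0,0],[0,0,0],[0,0,0],[0,0,0],[0,0,0],[0,0,0],[0,0,0]],"gripper":[0,0,0,0,0,0,0,0,0,0]}' 40
```

```text
time_s: 15.35
tool_pos: [622.3, 62.9, 201.1]
orientation: [-0.085, 0.996, 0.0, 0.0]
contact_force: [-0.5, -0.0, -4.5]
width: 0.214
gripper_force: 40.0
```

```bash
python3 -m handwheel '{"slide":[[0,0,0],[-0.001,0.004,0],[-0.001,0.008,0],[-0.002,0.012,0],[-0.002,0.015,0],[-0.002,0.015,0],[-0.002,0.015,0],[-0.002,0.015,0],[-0.002,0.015,0],[-0.002,0.015,0]],"dr":[[0,0,0],[0,0,0],[0,0,0],[0,0,0],[0,0,0],[0,0,0],[0,0,0],[0,0,0],[0,0,0],[0,0,0]],"gripper":[0,0,0,0,0,0,0,0,0,0]}' 40
```

```text
time_s: 16.35
tool_pos: [621.9, 66.0, 201.1]
orientation: [-0.085, 0.996, 0.0, 0.0]
contact_force: [0.6, -0.7, -4.3]
width: 0.214
gripper_force: 40.0
```

```bash
python3 -m handwheel '{"slide":[[0,0,0],[-0.001,0.004,0],[-0.001,0.008,0],[-0.002,0.012,0],[-0.002,0.015,0],[-0.002,0.015,0],[-0.002,0.015,0],[-0.002,0.015,0],[-0.002,0.015,0],[-0.002,0.015,0]],"dr":[[0,0,0],[0,0,0],[0,0,0],[0,0,0],[0,0,0],[0,0,0],[0,0,0],[0,0,0],[0,0,0],[0,0,0]],"gripper":[0,0,0,0,0,0,0,0,0,0]}' 40
```

```text
time_s: 17.35
tool_pos: [621.5, 68.9, 201.1]
orientation: [-0.085, 0.996, 0.0, -0.0]
contact_force: [0.8, -1.0, -3.7]
width: 0.217
gripper_force: 40.0
```

```bash
python3 -m handwheel '{"slide":[[0,0,0],[-0.001,0.004,0],[-0.001,0.008,0],[-0.002,0.012,0],[-0.002,0.015,0],[-0.002,0.015,0],[-0.002,0.015,0],[-0.002,0.015,0],[-0.002,0.015,0],[-0.002,0.015,0]],"dr":[[0,0,0],[0,0,0],[0,0,0],[0,0,0],[0,0,0],[0,0,0],[0,0,0],[0,0,0],[0,0,0],[0,0,0]],"gripper":[0,0,0,0,0,0,0,0,0,0]}' 40
```

```text
time_s: 18.35
tool_pos: [621.1, 72.0, 201.1]
orientation: [-0.085, 0.996, 0.0, 0.0]
contact_force: [-1.2, -3.5, -3.3]
width: 0.218
gripper_force: 40.0
```

```bash
python3 -m handwheel '{"slide":[[0,0.003,0],[-0.001,0.006,0],[-0.001,0.009,0],[-0.001,0.009,-0.001],[-0.001,0.009,-0.003],[-0.001,0.009,-0.003],[-0.001,0.009,-0.003],[-0.001,0.009,-0.003],[-0.001,0.009,-0.003],[-0.001,0.009,-0.003]],"dr":[[0,0,0],[0,0,0],[0,0,0],[0,0,0],[0,0,0],[0,0,0],[0,0,0],[0,0,0],[0,0,0],[0,0,0]],"gripper":[0,0,0,0,0,0,0,0,0,0]}' 40
python3 - <<'E'
from bench import bot,viewer
import numpy as np
F=[]
for i in range(6):
    F.append(bot.state()["contact_force"]); viewer.grab_frame("top")
print(np.mean(F,0),bot.state()["time_s"])
E
```

```text
time_s: 19.35
tool_pos: [621.2, 72.5, 201.2]
orientation: [-0.085, 0.996, -0.001, 0.0]
contact_force: [-0.8, -10.3, 0.6]
width: 0.215
gripper_force: 40.0
[-0.37735741 -9.8744494   0.20225975] 19.65
```

Force has risen more steeply than the spring alone would give. I'll back off a little and read it.

```bash
cat > rf.py <<'E'
from bench import bot,viewer
import numpy as np
F=[];T=[];P=[]
for i in range(5):
    s=bot.state(); F.append(s["contact_force"]); T.append(s["ft_torque"]); P.append(s["tool_pos"]); viewer.grab_frame("top")
np.set_printoptions(precision=2,suppress=True); print(np.mean(F,0),np.mean(T,0),np.mean(P,0),s["time_s"])
E
python3 -m handwheel '{"slide":[[0,-0.003,0],[0.001,-0.006,0],[0.001,-0.009,0],[0.001,-0.009,0],[0.001,-0.009,0],[0.001,-0.009,0],[0.001,-0.009,0],[0.001,-0.009,0],[0.001,-0.009,0],[0.001,-0.009,0]],"dr":[[0,0,0],[0,0,0],[0,0,0],[0,0,0],[0,0,0],[0,0,0],[0,0,0],[0,0,0],[0,0,0],[0,0,0]],"gripper":[0,0,0,0,0,0,0,0,0,0]}' 40
python3 rf.py
```

```text
time_s: 20.65
tool_pos: [621.2, 72.0, 200.7]
orientation: [-0.085, 0.996, 0.0, 0.0]
contact_force: [0.7, -4.1, 0.4]
width: 0.214
gripper_force: 40.0
[ 0.1  -3.63  0.65] [-0.51  0.06  0.08] [621.19  72.04 200.71] 20.85
```

```bash
python3 -m handwheel '{"slide":[[0,0.001,0],[0,0.002,0],[0,0.003,0],[0,0.004,0],[-0.001,0.005,0],[-0.001,0.005,0],[-0.001,0.005,0],[-0.001,0.005,0],[-0.001,0.005,0],[-0.001,0.005,0]],"dr":[[0,0,0],[0,0,0],[0,0,0],[0,0,0],[0,0,0],[0,0,0],[0,0,0],[0,0,0],[0,0,0],[0,0,0]],"gripper":[0,0,0,0,0,0,0,0,0,0]}' 40
python3 rf.py
```

```text
time_s: 21.9
tool_pos: [621.2, 72.3, 200.7]
orientation: [-0.085, 0.996, -0.0, 0.0]
contact_force: [0.1, -7.6, 0.8]
width: 0.215
gripper_force: 40.0
[ 0.45 -8.03  1.  ] [-0.92  0.01  0.09] [621.15  72.27 200.73] 22.1
```

```bash
python3 - <<'E'
from h import *
import cv2
c=viewer.camera_model("scene"); P=proj(c,place([608.35,143.19,.1703],[(0,0,0)]))[0]; print(P)
s=cv2.cvtColor(viewer.grab_frame("scene"),cv2.COLOR_RGB2BGR); t=cv2.cvtColor(viewer.grab_frame("top"),cv2.COLOR_RGB2BGR)
x,y=int(P[0]),int(P[1])
A=cv2.resize(s[y-60:y+60,x-45:x+35],(400,600),interpolation=cv2.INTER_CUBIC)
B=cv2.resize(t[165:265,190:257],(400,600),interpolation=cv2.INTER_CUBIC)
cv2.imwrite("pics/c3.png",np.hstack([A,B]))
E
```

```text
[321.84897751 212.7565372 ]
```

View pics/c3.png

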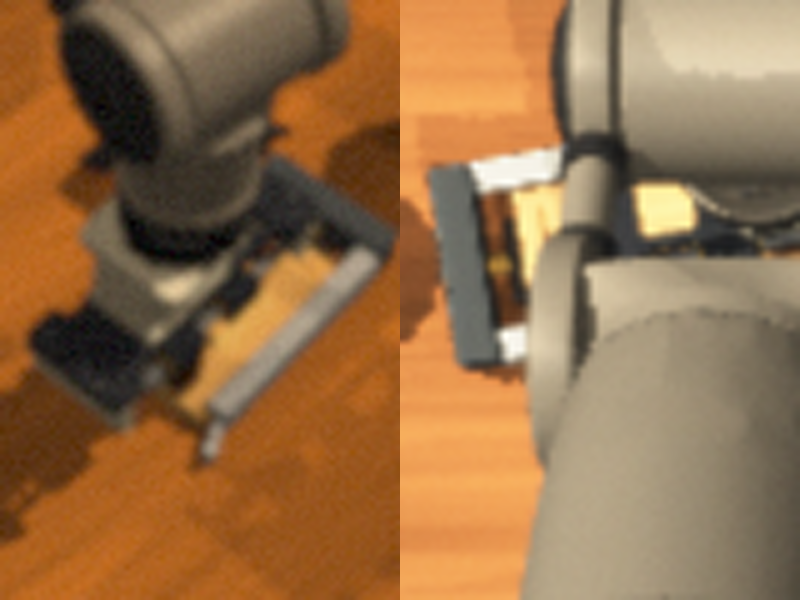

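Rocker and rails look normal, and the board front meets the buffer at about column 513 in the right half. I'll put numbers on the buffer face at the start against the board front now.

```bash
python3 - <<'E'
from h import *
import cv2
c=viewer.camera_model("top"); D=np.array([608.35,143.19,.1703])
def inv(px,z):
    K=c["intrinsics"]; d=c["R"].T@np.linalg.solve(K,[*px,1]); o=-c["R"].T@c["t"]; w=o+d*(z-o[2])/d[2]
    e=w[:2]-D[:2]; k,s=np.cos(D[2]),np.sin(D[2]); return np.round([k*e[0]+s*e[1],-s*e[0]+k*e[1]],1)
print("buf0",inv((185+124/4.4,170+172/4.4),15),"board",inv((190+113/5.97,165+200/6),16),inv((190+118/5.97,165+235/6),16))
a=cv2.imread("pics/top0.png")
t=cv2.cvtColor(viewer.grab_frame("top"),cv2.COLOR_RGB2BGR)
# sample profiles along dock y at given x
ys=np.arange(40,84,2.)
for nm,im,x in(("init",a,0),("init",a,12),("now",t,12),("now",t,20),("now",t,28)):
    P=proj(c,place(D,[(x,y,15.5) for y in ys])).astype(np.float32)
    v=cv2.remap(im,P[None,:,0],P[None,:,1],cv2.INTER_LINEAR)[0]
    print(nm,x,[(int(y),int(q.mean())) for y,q in zip(ys,v)])
E
python3 rf.py
```

```text
buf0 [-4.6 55.6] board [30.8 63.2] [12.3 63.4]
init 0 [(40, 131), (42, 143), (44, 148), (46, 147), (48, 108), (50, 82), (52, 65), (54, 68), (56, 67), (58, 54), (60, 45), (62, 39), (64, 44), (66, 71), (68, 105), (70, 143), (72, 147), (74, 128), (76, 117), (78, 109), (80, 105), (82, 78)]
init 12 [(40, 148), (42, 155), (44, 157), (46, 155), (48, 142), (50, 113), (52, 95), (54, 83), (56, 79), (58, 62), (60, 40), (62, 35), (64, 34), (66, 38), (68, 47), (70, 56), (72, 63), (74, 64), (76, 64), (78, 63), (80, 51), (82, 42)]
now 12 [(40, 87), (42, 106), (44, 137), (46, 159), (48, 168), (50, 165), (52, 183), (54, 203), (56, 213), (58, 217), (60, 215), (62, 194), (64, 150), (66, 89), (68, 59), (70, 45), (72, 50), (74, 60), (76, 64), (78, 65), (80, 55), (82, 46)]
now 20 [(40, 179), (42, 196), (44, 208), (46, 215), (48, 208), (50, 201), (52, 195), (54, 206), (56, 216), (58, 218), (60, 217), (62, 206), (64, 151), (66, 100), (68, 52), (70, 53), (72, 65), (74, 87), (76, 90), (78, 85), (80, 69), (82, 55)]
now 28 [(40, 189), (42, 202), (44, 210), (46, 214), (48, 215), (50, 210), (52, 210), (54, 214), (56, 215), (58, 215), (60, 214), (62, 194), (64, 165), (66, 115), (68, 88), (70, 73), (72, 74), (74, 81), (76, 89), (78, 81), (80, 66), (82, 50)]
[ 1.01 -7.53  0.64] [-0.96  0.04  0.1 ] [621.15  72.27 200.73] 22.5
```

Comparing the two images, the buffer is compressed about 7–10 mm and nearly bottomed, so the board is on the stop. I'll ease back 4 mm so only a light load remains.

```bash
python3 -m handwheel '{"slide":[[0,-0.003,0],[0.001,-0.006,0],[0.001,-0.009,0],[0.002,-0.012,0],[0.003,-0.015,0],[0.003,-0.018,0],[0.003,-0.02,0],[0.003,-0.02,0],[0.003,-0.02,0],[0.003,-0.02,0]],"dr":[[0,0,0],[0,0,0],[0,0,0],[0,0,0],[0,0,0],[0,0,0],[0,0,0],[0,0,0],[0,0,0],[0,0,0]],"gripper":[0,0,0,0,0,0,0,0,0,0]}' 40
python3 rf.py
```

```text
time_s: 23.55
tool_pos: [621.5, 69.2, 200.7]
orientation: [-0.085, 0.996, 0.0, 0.0]
contact_force: [-0.1, 4.0, 3.8]
width: 0.216
gripper_force: 40.0
[-0.57  4.27  4.43] [ 0.66  0.16 -0.02] [621.55  69.17 200.68] 23.75
```

```bash
python3 -m handwheel '{"slide":[[0,0,0.002],[0,0.003,0.002],[-0.001,0.006,0.002],[-0.001,0.009,0.002],[-0.002,0.012,0.002],[-0.002,0.014,0.002],[-0.002,0.014,0.002],[-0.002,0.014,0.002],[-0.002,0.014,0.002],[-0.002,0.014,0.002]],"dr":[[0,0,0],[0,0,0],[0,0,0],[0,0,0],[0,0,0],[0,0,0],[0,0,0],[0,0,0],[0,0,0],[0,0,0]],"gripper":[0,0,0,0,0,0,0,0,0,0]}' 40
python3 rf.py
```

```text
time_s: 24.8
tool_pos: [621.0, 71.8, 200.7]
orientation: [-0.085, 0.996, 0.0, -0.0]
contact_force: [2.1, -4.6, -2.7]
width: 0.216
gripper_force: 40.0
[ 1.75 -3.91 -2.15] [-0.65 -0.22 -0.09] [621.04  71.86 200.76] 25.0
```

Light load of about 3–4 N now. I'll open slowly so the board settles on friction.

```bash
python3 -m handwheel '{"slide":[[0,0,0],[0,0,0],[0,0,0],[0,0,0],[0,0,0],[0,0,0],[0,0,0],[0,0,0],[0,0,0],[0,0,0]],"dr":[[0,0,0],[0,0,0],[0,0,0],[0,0,0],[0,0,0],[0,0,0],[0,0,0],[0,0,0],[0,0,0],[0,0,0]],"gripper":[0.21,0.215,0.22,0.225,0.23,0.235,0.24,0.245,0.25,0.26]}' 10
python3 rf.py
```

```text
time_s: 26.05
tool_pos: [621.1, 71.9, 201.0]
orientation: [-0.085, 0.996, 0.0, 0.0]
contact_force: [-0.3, 0.7, 0.7]
width: 0.263
gripper_force: 0.0
[-0.12  0.03  0.48] [ 0.08  0.03 -0.  ] [621.12  71.86 200.98] 26.25
```

```bash
python3 -m handwheel '{"slide":[[0,0,0],[0,0,0],[0,0,0],[0,0,0],[0,0,0],[0,0,0],[0,0,0],[0,0,0],[0,0,0],[0,0,0]],"dr":[[0,0,0],[0,0,0],[0,0,0],[0,0,0],[0,0,0],[0,0,0],[0,0,0],[0,0,0],[0,0,0],[0,0,0]],"gripper":[0.27,0.28,0.29,0.3,0.31,0.32,0.34,0.36,0.4,0.45]}' 10
python3 rf.py
```

```text
time_s: 27.3
tool_pos: [621.1, 71.8, 201.0]
orientation: [-0.085, 0.996, 0.0, 0.0]
contact_force: [0.5, -0.2, -1.3]
width: 0.43
gripper_force: 0.0
[ 0.43 -0.04 -0.28] [0.06 0.02 0.  ] [621.12  71.8  200.95] 27.5
```

Released with no force on the tool, so the board is held. Now up and over the nose pad.

```bash
python3 -m handwheel '{"slide":[[0,0,0.05],[0,0,0.15],[0,0,0.28],[0,0,0.38],[-0.02,0.09,0.4],[-0.05,0.2,0.4],[-0.08,0.33,0.4],[-0.105,0.45,0.38],[-0.105,0.45,0.36],[-0.105,0.45,0.35]],"dr":[[0,0,0],[0,0,0],[0,0,0],[0,0,0],[0,0,0],[0,0,0],[0,0,0],[0,0,0],[0,0,0],[0,0,0]],"gripper":[0.45,0.45,0.45,0.4,0,0,0,0,0,0]}' 40
```

```text
time_s: 28.55
tool_pos: [599.5, 162.9, 270.1]
orientation: [-0.086, 0.996, -0.0, -0.001]
contact_force: [0.9, 0.3, -0.2]
width: 0.012
gripper_force: 0.0
```

```bash
python3 -m handwheel '{"slide":[[0,0,0],[0,0,-0.02],[0,0,-0.045],[0,0,-0.07],[0,0,-0.095],[0,0,-0.12],[0,0,-0.145],[0,0,-0.165],[0,0,-0.18],[0,0,-0.18]],"dr":[[0,0,0],[0,0,0],[0,0,0],[0,0,0],[0,0,0],[0,0,0],[0,0,0],[0,0,0],[0,0,0],[0,0,0]],"gripper":[0,0,0,0,0,0,0,0,0,0]}' 40
python3 rf.py
```

```text
time_s: 29.55
tool_pos: [599.7, 161.8, 234.1]
orientation: [-0.085, 0.996, 0.0, -0.001]
contact_force: [0.1, 0.3, 0.1]
width: 0.005
gripper_force: 0.3
[-0.39 -0.16  0.69] [ 0.03  0.07 -0.01] [599.77 161.81 234.44] 29.75
```

```bash
python3 -m handwheel '{"slide":[[0,0,-0.01],[0,0,-0.02],[0,0,-0.03],[0,0,-0.04],[0,0,-0.05],[0,0,-0.06],[0,0,-0.07],[0,0,-0.075],[0,0,-0.075],[0,0,-0.075]],"dr":[[0,0,0],[0,0,0],[0,0,0],[0,0,0],[0,0,0],[0,0,0],[0,0,0],[0,0,0],[0,0,0],[0,0,0]],"gripper":[0,0,0,0,0,0,0,0,0,0]}' 40
python3 rf.py
```

```text
time_s: 30.8
tool_pos: [600.1, 161.8, 220.0]
orientation: [-0.085, 0.996, 0.0, 0.0]
contact_force: [0.1, 0.4, -0.3]
width: 0.005
gripper_force: 0.0
[ 0.11 -0.03 -0.39] [ 0.05  0.04 -0.02] [600.14 161.82 220.02] 31.0
```

```bash
python3 -m handwheel '{"slide":[[0,0,0.06],[0,0,0.18],[0,0,0.32],[0,0,0.46],[-0.1,-0.05,0.55],[-0.25,-0.1,0.6],[-0.45,-0.15,0.6],[-0.65,-0.2,0.6],[-0.85,-0.25,0.6],[-0.95,-0.3,0.6]],"dr":[[0,0,0],[0,0,0],[0,0,0],[0,0,0],[0,0,0],[0,0,0],[0,0,0],[0,0,0],[0,0,0],[0,0,0]],"gripper":[0,0,0,0,0,0,0,0,0,0]}' 40
python3 - <<'E'
from h import *
import cv2
c=viewer.camera_model("top"); D=np.array([608.35,143.19,.1703])
t=cv2.cvtColor(viewer.grab_frame("top"),cv2.COLOR_RGB2BGR)
for a in (-.15,.3):
    s,co=np.sin(a),np.cos(a)
    print(a,(proj(c,place(D,[(-68-69*co-7*s,20,42-69*s+7*co),(-68+65*co-7*s,20,42+65*s+7*co)]))-[185,165])*6)
ys=np.arange(50,84,2.)
for x in(-14,0,14):
    P=proj(c,place(D,[(x,y,15.5) for y in ys])).astype(np.float32)
    v=cv2.remap(t,P[None,:,0],P[None,:,1],cv2.INTER_LINEAR)[0]
    print(x,[(int(y),int(q.mean())) for y,q in zip(ys,v)])
cv2.imwrite("pics/end.png",cv2.resize(t[165:265,185:285],None,fx=6,fy=6,interpolation=cv2.INTER_CUBIC))
E
```

```text
time_s: 32.05
tool_pos: [407.1, 101.6, 340.7]
orientation: [-0.086, 0.996, 0.0, -0.0]
contact_force: [-0.0, 0.2, 0.4]
width: 0.008
gripper_force: 0.0
-0.15 [[268.51860609 498.71838255]
 [230.99870696 241.79876882]]
0.3 [[275.66244866 503.40286897]
 [225.30705414 243.2701159 ]]
-14 [(50, 178), (52, 183), (54, 203), (56, 210), (58, 213), (60, 211), (62, 171), (64, 114), (66, 69), (68, 49), (70, 49), (72, 55), (74, 59), (76, 60), (78, 54), (80, 48), (82, 41)]
0 [(50, 183), (52, 185), (54, 197), (56, 209), (58, 216), (60, 218), (62, 207), (64, 145), (66, 93), (68, 58), (70, 83), (72, 98), (74, 109), (76, 111), (78, 111), (80, 110), (82, 81)]
14 [(50, 167), (52, 184), (54, 197), (56, 203), (58, 203), (60, 191), (62, 154), (64, 106), (66, 59), (68, 42), (70, 42), (72, 52), (74, 63), (76, 68), (78, 69), (80, 54), (82, 43)]
```

View pics/end.png

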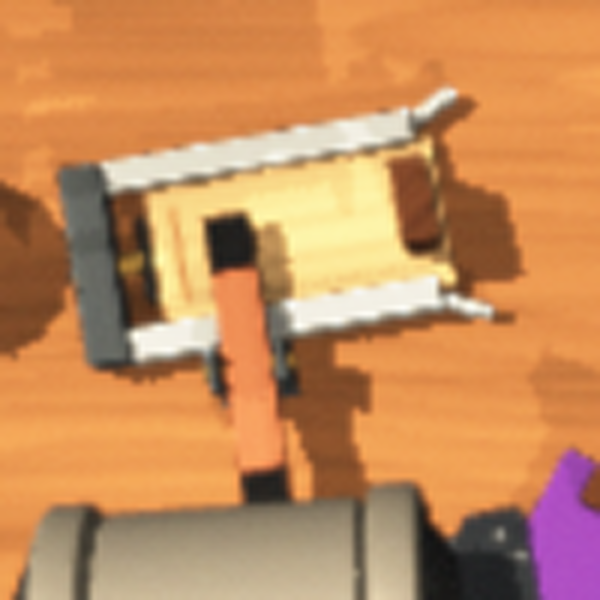

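The last view shows the nose pad at (231,242), matching the foot-down prediction. The board sits in the rails with its front at dock y ≈ 64, and the buffer band has moved several mm back from where it started, so the spring is still loaded. Handing in.

```bash
python3 -c "
from bench import job_done
print(job_done())"
```

```text
the job is handed in; nothing more can be done
None
```

The board is in the rails bearing on the sprung stop, the rocker's foot is down on it, and the job is handed in at about 32 s; no verdict came back.

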